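# Walk the lamp power unit into its taped bay

### The job

Walk the wide, low power unit away from you along the bench into the taped outline ahead of it, by pushing its near face near alternate ends: first swing its left end ahead until the unit is clearly slewed (about 15 degrees to the outline), then swing its right end ahead until it is slewed as much the other way, then bring it square so that it stands wholly inside the outline. Keep it flat on the bench all the while, and leave the taller power unit where it stands.

Things in the scene. Friction and masses are not known exactly. Their poses are not given: they have to be found in the camera images.
- unit: The wide, low grey metal box to move, black front, slotted top: 95 mm deep (x), 170 wide (y), 52 high, about 0.9 kg, loose on rubber feet at 32 mm in x and 51 mm in y from its centre; too big to grip. Origin: centre of underside; x away from the front panel, which faces the robot; y to its left end. Pushed near one end it turns about a point near the other. Starts 110-130 mm short of the bay.
- bay: Outline of grey tape, flat on the bench (no height), fixed; inside the tape 131 mm along x by 226 mm along y, tape 12 mm wide; the unit has about 18 mm to spare before and behind and 28 mm at each end. Origin: its centre, bench height; x points away from the robot along the walk, turned up to 14 degrees from the robot's x; y to the left.
- tall_unit: A bystander, to be left alone: a narrow, tall power unit of the same make, 95 mm deep (x), 90 mm wide (y), 120 mm high, loose on the bench to the left or right of the work. Origin: centre of its underside, z up.
- bay_strip: A strip of the same tape, 90 x 12 mm, stuck flat and aslant in the middle of the outline and fixed to it. Origin: the outline's centre; its x runs along the strip, turned 45 degrees to the left (anticlockwise from above) of the outline's x, so the unit's slew to either side can be told from it. The unit ends up covering it.
Not all that is in view belongs to the job. What is shaped like the unit but purple is not meant.

How it is judged (in metres and radians):
On the way, in this order (a step that is already met when the one before it is completed fails the run):
1. the unit's left end is swung ahead: the unit is slewed clockwise (seen from above) by some 11 degrees or more to the outline (angle between the x axis of unit and the x axis of bay_strip, either way round above 0.985 rad), for 0.1 s.
2. then the right end is swung ahead: the unit is slewed anticlockwise by some 11 degrees or more (angle between the x axis of unit and the x axis of bay_strip, either way round below 0.585 rad), for 0.1 s.
At the end, for the whole second after the job is handed in: The wide, low unit rests flat on the bench inside the taped outline: its centre within 18 mm of the outline's centre along the walk and within 28 mm sideways, square to it within about 11 degrees, at rest (x of unit in the frame of bay between -0.018 and 0.018 m and y of unit in the frame of bay between -0.028 and 0.028 m and angle between the x axis of unit and the x axis of bay, either way round below 0.2 rad and angle between unit's own z axis and vertical below 0.1 rad and height (world z) of unit below 0.008 m and linear speed of unit below 0.01 m/s); the robot touches nothing.
It fails at once if the unit is lifted off the bench or tipped (height (world z) of unit above 0.015 m or angle between unit's own z axis and vertical above 0.2 rad).
It fails at once if the taller power unit is moved more than 20 mm (distance of tall_unit from where it was at the start of the episode above 0.02 m).
It also fails if it takes over 54 s, if anything falls off the work surface, if the arm or the gripper's body presses on something with over 40 N, if the wrist force passes 120 N, or if a joint passes its speed limit or range.

### The arm

A 6-joint arm with a two-finger parallel gripper is mounted at the origin on the work surface. World frame = base frame: x ahead of the robot, y to its left, z up, the work surface at z = 0. Lengths are in mm, angles in rad, forces in N, time in s.
With the tool pointing down it reaches from about 350 to 875 mm from the base axis. Payload 4.2 kg.
Tool frame: the origin (TCP) lies at the very end of the fingers, on their centre line; the grasp point (between the pads) lies 19 mm behind it; z points along the fingers, y is the line along which they close (so a half turn about z gives the same grasp; the last joint's range is limited). The gripper opens to 87 mm and grips with 3 to 60 N. Pads are 19 mm wide; open, the fingers measure 117 mm over their backs; the gripper's body (75 mm by 190 mm) begins 51 mm behind the grasp point.
Start: joints at [-0.989, 0.385, 0.008, 0, -1.194, -0.259], TCP at [198.28, -592.692, 222.55] pointing down, gripper open.
Joint ranges: [-3.14, 3.14], [-1.21, 2.06], [-1.07, 1.41], [-3.16, 2.05], [-2.99, -0.16], [-3.1, 3.1]. Speed limits (rad/s): [2.79, 2.79, 3.14, 3.14, 3.14, 3.14].

### API

Orientations are given as a 3x3 rotation matrix whose columns are the frame's x, y, z axes.
In Python, from rig import status, get_image, r, look_for, landmark_of gives the robot as it stands.
- The arm moves only by the tool drive_tool, never from a script. Its arguments are lists of equal length, an entry for each row: "twist": the turn, a rotation vector about the tool's x, y, z in units of 5 degrees (1.0 is 5 degrees), a list of three; "xyz": the shift along the tool's x, y, z in units of 30 mm (1.0 is 30 mm), a list of three; "gripper": the opening, from 0 (shut) to 1 (fully open). In form: {"twist": [[ax, ay, az], ...], "xyz": [[dx, dy, dz], ...], "gripper": [gripper, ...]}. A call has 1 to 8 rows; each row shifts and turns the commanded pose from where the row before left it, along the tool's axes as they then stand; what a row does not reach is not made up. A row lasts 1/12 s, in which the tool goes at most 41.7 mm and 7.16 degrees, less where a joint would pass 70% of its speed; a pose out of reach is approached as far as the arm can. A call is refused whole if a number of a shift passes 1 or a number of a turn 1, either way. A call with a gripper value outside its range is refused whole. The fingers move at their own pace and stop on an object; the grip force is fixed at half the most. Time passes only in rows, so rows that do not move let the fingers close. It gives the time, the measured TCP pose, the force, the opening and the grip force at its end, in the units of the state.
- status.sense(): the state, without advancing time (a new reading comes with each control period).
- get_image(name): name is "side" or "top" or "wrist"; returns a dict with "frame" (420x560x3 uint8, red, green, blue), "vfov" (degrees; the focal length in pixels is half the picture's height over the tangent of half this angle, whatever the lens; pixels are square), "cx", "cy" (the principal point, pixels), "position" and "rotation" of the camera in the world. Camera axes: x right, y down, z forward; pixel columns grow to the right and rows downward; lengths in mm; the calibration is good to about 2 mm. The wrist camera is an equidistant fisheye: a pixel r from the principal point sees the ray r / f radians off the axis. A picture is of the moment at which its call begins. There is no depth.
- r.job_done(): hands the job in; it is judged then, once.
Trained networks look in the newest picture that a camera, given by its name, has taken for a name from the list of things; names that differ only in an ending like _2 or _b are one class to them, and where a whole thing is asked for, a point or a joint stands for the part that bears it (a point fixed in the world has none). Each returns a list of dicts, best first, with "conf" (0 to 1); they miss things now and then, are a little off and sometimes report something else, mostly with a low value. They report only what shows in the picture. A call takes as long as a camera call. They do not tell look-alikes from the thing itself.
- look_for(camera, name): "position" ([x, y, z] in mm, in world coordinates, good to about 4 mm: the middle of the surface that is visible of it).
- landmark_of(camera, name): "position" ([x, y, z] in mm, in world coordinates, good to about 4 mm: a listed point, or the origin of a listed thing).
The state is a dict: "clock": time; "joint_pos": joint angles; "dq": joint speeds; "joint_torque": joint torques, N m; "tool_pos": TCP position; "ee_rot": TCP orientation; "wrist_force": force on the tool from outside, world axes, zero at the start; "ft_torque": the same for the moment, N m; "finger_gap": finger opening in mm; "finger_force": force on a finger pad.
Only numpy, scipy, OpenCV 4.12 (cv2) and the standard library are available. Lean on these libraries where they do the work, as an engineer would, in place of code of your own. Each camera call takes 0.05 s, during which the arm holds its last target. There are 200 camera calls.

## Working session

There is one attempt and no reset: what is moved stays moved. The work goes in short steps, Python scripts to look and compute and a tool call to move; the robot and the scene stay as the last step left them, time stands still between calls to the robot, and variables do not carry over. Pictures are saved under pics/ and viewed, at most 10 in all, crops included, and the job is handed in when it is done.

Besides the shell and the picture viewer there is one more tool, called after "Request:" by a JSON object that holds its "fn" and its "kwargs". drive_tool: Moves the arm, as the interface text tells. Its arguments: {"type":"object","properties":{"twist":{"type":"array"},"xyz":{"type":"array"},"gripper":{"type":"array"}},"required":["twist","xyz","gripper"]}

```bash
ls; mkdir -p pics
python3 - <<'E'
from rig import status,get_image,look_for,landmark_of
import cv2,numpy as np
s=status.sense();print(s['clock'],s['tool_pos'],np.round(s['ee_rot'],3).tolist(),s['finger_gap'])
ims=[]
for c in ['top','side']:
    d=get_image(c);ims.append(d['frame']);cv2.imwrite(f'pics/{c}0.png',d['frame'][...,::-1])
    print(c,d['vfov'],d['cx'],d['cy'],np.round(d['position'],1).tolist(),np.round(d['rotation'],4).tolist())
    for n in ['unit','bay','bay_strip','tall_unit']:
        print(n,[(np.round(x['position'],0).tolist(),round(x['conf'],2)) for x in landmark_of(c,n)[:3]])
E
```

```text
pics
0.0 [ 198.11430687 -592.14159594  221.44717209] [[-0.948, -0.317, -0.001], [-0.317, 0.948, 0.002], [0.0, 0.002, -1.0]] 86.95980759164834
top 42.09453117143476 272.0822758910571 208.5985855724 [370.9, 1.6, 1485.4] [[0.0123, -0.991, 0.1333], [-0.9998, -0.0145, -0.015], [0.0168, -0.1331, -0.991]]
unit [([516.0, 39.0, 1.0], 0.97), ([381.0, 242.0, -0.0], 0.89), ([751.0, -234.0, 1.0], 0.56)]
bay []
bay_strip [([635.0, 59.0, 1.0], 0.5)]
tall_unit [([515.0, 39.0, 1.0], 0.63)]
side 53.649027453918094 278.05764110369824 209.97618413966526 [293.1, 838.9, 949.5] [[-0.9484, -0.2337, 0.2142], [-0.3167, 0.6673, -0.6741], [0.0146, -0.7071, -0.7069]]
unit [([518.0, 46.0, 2.0], 0.65), ([379.0, 244.0, -4.0], 0.62), ([748.0, -238.0, -2.0], 0.6)]
bay [([634.0, 61.0, -3.0], 0.84)]
bay_strip []
tall_unit []
```

View pics/top0.png

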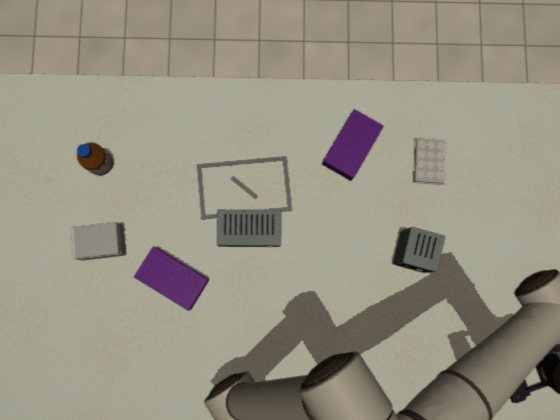

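View pics/side0.png

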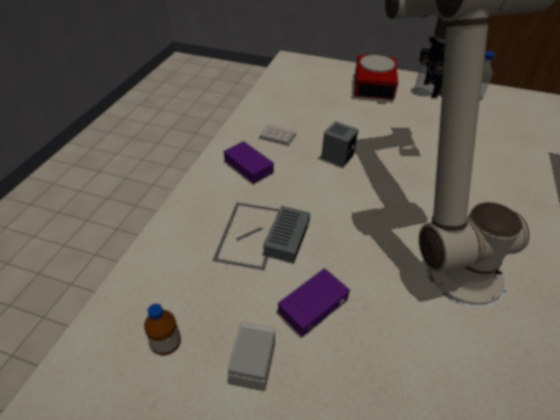

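The top view shows the slotted grey low unit at (249,228) and the outline at (244,188). Look-alikes are:
- Purple boxes at (171,278) and (352,145).
- A plain light-grey box at (97,240).
- The tall slotted unit at (418,250).

I choose (249,228), the grey unit with the slotted top that lies short of the outline. Next I'll measure it and check a close crop.

```bash
cat > h.py <<'E'
from rig import status,get_image,look_for,landmark_of
import cv2,numpy as np
def rays(d,px):
    f=d['frame'].shape[0]/2/np.tan(np.radians(d['vfov'])/2); px=np.atleast_2d(px).astype(float)
    v=np.c_[(px[:,0]-d['cx'])/f,(px[:,1]-d['cy'])/f,np.ones(len(px))]
    return v@np.array(d['rotation']).T
def to_plane(d,px,z):
    v=rays(d,px);p=np.array(d['position']);return (p+v*((z-p[2])/v[:,2:]))[:,:2]
def proj(d,P):
    f=d['frame'].shape[0]/2/np.tan(np.radians(d['vfov'])/2)
    q=(np.atleast_2d(P)-np.array(d['position']))@np.array(d['rotation']); return np.c_[q[:,0]/q[:,2]*f+d['cx'],q[:,1]/q[:,2]*f+d['cy']]
def rect(d,z,x0=420,x1=780,y0=-120,y1=220,s=2):
    """metric overhead view at height z: col = (y1-y)*s, row=(x1-x)*s"""
    W=np.array([[x1,y1,z],[x1,y0,z],[x0,y0,z],[x0,y1,z]],float)
    dst=np.float32([[0,0],[(y1-y0)*s,0],[(y1-y0)*s,(x1-x0)*s],[0,(x1-x0)*s]])
    H=cv2.getPerspectiveTransform(np.float32(proj(d,W)),dst)
    return cv2.warpPerspective(d['frame'],H,((y1-y0)*s,(x1-x0)*s),flags=cv2.INTER_CUBIC)
E
python3 - <<'E'
from h import *
t=get_image('top');s=get_image('side')
a=[rect(t,0,430,740,-80,200,1),rect(t,52,430,740,-80,200,1),]
b=[rect(s,0,430,740,-80,200,1),rect(s,52,430,740,-80,200,1),]
im=np.vstack([np.hstack(a),np.hstack(b)])
cv2.imwrite('pics/rect0.png',im[...,::-1]); print(im.shape)
np.savez('st.npz',t=t['frame'],s=s['frame'])
E
```

```text
(620, 560, 3)
```

View pics/rect0.png

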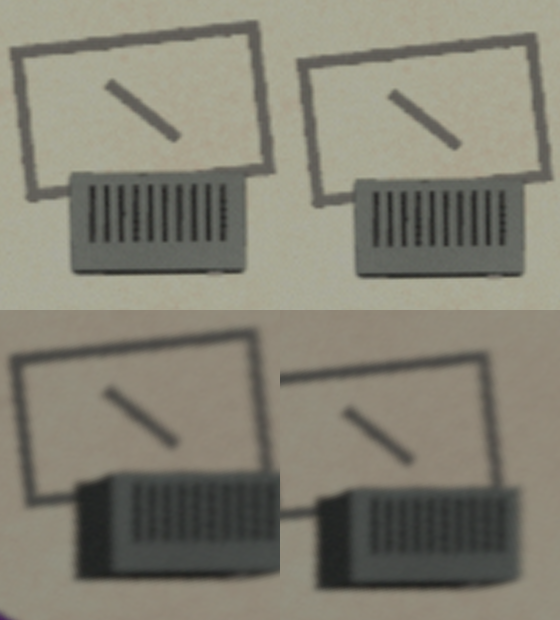

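Confirmed in the crop: the grey slotted unit, black front facing the robot, centre about (513,40) mm and yaw about 0°. The bay centre is about (629,57.5) at about +6.4°. First I'll turn the tool square, then travel across.

Request:
{"fn": "drive_tool", "kwargs": {"twist": [[0, 0, 1], [0, 0, 1], [0, 0, 1], [0, 0, 0.7], [0, 0, 0], [0, 0, 0], [0, 0, 0], [0, 0, 0]], "xyz": [[0, 0, 0], [0, 0, 0], [0, 0, 0], [0, 0, 0], [-0.7, 0.9, 0], [-0.7, 0.9, 0], [-0.7, 0.9, 0], [-0.7, 0.9, 0]], "gripper": [1, 1, 1, 1, 1, 1, 1, 1]}}

```text
clock: 1.27
tool_pos: [282.8, -483.6, 222.5]
ee_rot: [[-1.0, 0.001, 0.0], [0.001, 1.0, -0.0], [-0.0, -0.0, -1.0]]
wrist_force: [1.0, -0.3, -0.6]
finger_gap: 86.9
finger_force: 0.0
```

Request:
{"fn": "drive_tool", "kwargs": {"twist": [[0, 0, 0], [0, 0, 0], [0, 0, 0], [0, 0, 0], [0, 0, 0], [0, 0, 0], [0, 0, 0], [0, 0, 0]], "xyz": [[-0.5, 1, 0], [-0.5, 1, 0], [-0.5, 1, 0], [-0.4, 1, 0], [-0.4, 1, 0], [-0.4, 1, 0], [-0.4, 1, 0], [-0.4, 1, 0]], "gripper": [1, 1, 1, 1, 1, 1, 1, 1]}}

```text
clock: 1.93
tool_pos: [387.7, -243.2, 222.9]
ee_rot: [[-1.0, 0.0, 0.001], [0.0, 1.0, -0.0], [-0.001, -0.0, -1.0]]
wrist_force: [0.6, -0.0, -0.1]
finger_gap: 87.0
finger_force: 0.0
```

Request:
{"fn": "drive_tool", "kwargs": {"twist": [[0, 0, 0], [0, 0, 0], [0, 0, 0], [0, 0, 0], [0, 0, 0], [0, 0, 0], [0, 0, 0], [0, 0, 0]], "xyz": [[-0.2, 1, 0], [-0.2, 1, 0], [-0.2, 1, 0], [-0.2, 1, 0], [-0.2, 1, 0], [-0.2, 1, 0], [0, 1, 0], [0, 1, 0]], "gripper": [1, 1, 1, 1, 1, 1, 1, 1]}}

```text
clock: 2.6
tool_pos: [423.4, -3.2, 222.9]
ee_rot: [[-1.0, 0.0, 0.001], [0.0, 1.0, 0.0], [-0.001, 0.0, -1.0]]
wrist_force: [-0.2, -0.9, 0.3]
finger_gap: 87.1
finger_force: 0.0
```

Request:
{"fn": "drive_tool", "kwargs": {"twist": [[0, 0, 0], [0, 0, 0], [0, 0, 0], [0, 0, 0], [0, 0, 0], [0, 0, 0], [0, 0, 0], [0, 0, 0]], "xyz": [[0, 0.8, 0], [0, 0.6, 0.8], [0, 0, 1], [0, 0, 1], [0, 0, 1], [0, 0, 1], [0, 0, 1], [0, 0, 0]], "gripper": [1, 1, 1, 1, 1, 1, 1, 1]}}

```text
clock: 3.27
tool_pos: [419.7, 35.7, 44.4]
ee_rot: [[-1.0, 0.001, -0.01], [0.001, 1.0, -0.004], [0.01, -0.004, -1.0]]
wrist_force: [-1.1, -0.8, -0.0]
finger_gap: 87.0
finger_force: 0.0
```

Run:
```python
from h import *
t=get_image('top');s=get_image('side');w=get_image('wrist')
im=np.vstack([np.hstack([rect(t,52,410,710,-100,180,1),rect(s,52,410,710,-100,180,1)]),cv2.resize(w['frame'],(400,300))[:, :].repeat(1,1).copy() if 0 else np.pad(cv2.resize(w['frame'],(400,300)),((0,0),(0,160),(0,0)))])
cv2.imwrite('pics/a1.png',im[...,::-1])
```

```text
(no output)
```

View pics/a1.png

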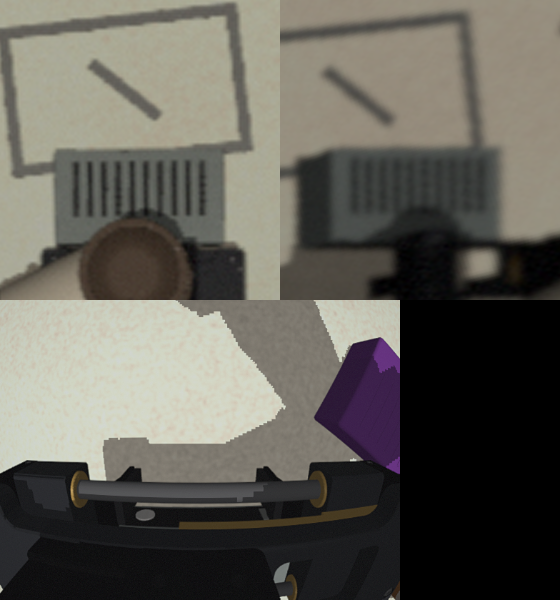

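The top view shows the unit still in place, with the open gripper square behind its near face (fingers near y = −8 and 80). Now I'll lower, make contact and swing the left end ahead.

Request:
{"fn": "drive_tool", "kwargs": {"twist": [[0, 0, 0], [0, 0, 0], [0, 0, 0], [0, 0, 0], [0, 0, 0], [0, 0, 0], [0, 0, 0]], "xyz": [[0, 0.2, 1], [0, 0, 0], [-0.4, 0, 0], [-0.4, 0, 0], [-0.3, 0, 0], [0, 0, 0], [0, 0, 0]], "gripper": [1, 1, 1, 1, 1, 1, 1]}}

```text
clock: 4.0
tool_pos: [457.1, 43.4, 19.8]
ee_rot: [[-1.0, 0.001, 0.002], [0.001, 1.0, 0.001], [-0.002, 0.001, -1.0]]
wrist_force: [-0.1, 0.1, 0.0]
finger_gap: 86.8
finger_force: 0.0
```

Request:
{"fn": "drive_tool", "kwargs": {"twist": [[0, 0, 0.3], [0, 0, 0.3], [0, 0, 0.4], [0, 0, 0.4], [0, 0, 0.4], [0, 0, 0.4], [0, 0, 0], [0, 0, 0]], "xyz": [[-0.1, 0, 0], [-0.1, 0, 0], [-0.1, 0, 0], [-0.1, 0, 0], [-0.1, 0, 0], [0, 0, 0], [0, 0, 0], [0, 0, 0]], "gripper": [1, 1, 1, 1, 1, 1, 1, 1]}}

```text
clock: 4.67
tool_pos: [469.8, 42.2, 18.5]
ee_rot: [[-0.982, 0.191, -0.002], [0.191, 0.982, -0.001], [0.002, -0.001, -1.0]]
wrist_force: [-4.2, 3.2, 1.0]
finger_gap: 86.8
finger_force: 2.2
```

Run:
```python
from h import *
t=get_image('top');s=get_image('side')
cv2.imwrite('pics/a2.png',np.hstack([rect(t,52,430,710,-100,180,1),rect(s,52,430,710,-100,180,1)])[...,::-1])
```

```text
(no output)
```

View pics/a2.png

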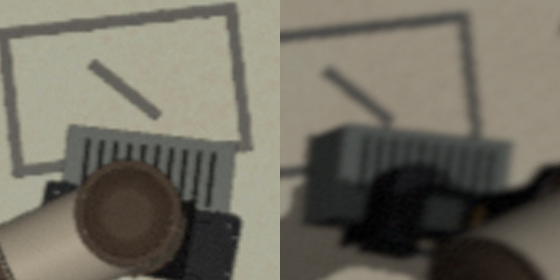

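The far edge runs from (69,125) to (240,148), so the unit is at about −7.7°, or 14° clockwise of the outline. A bit more swing to be clear of the limit.

Request:
{"fn": "drive_tool", "kwargs": {"twist": [[0, 0, 0.2], [0, 0, 0.2], [0, 0, 0], [0, 0, 0]], "xyz": [[-0.1, 0, 0], [-0.1, 0, 0], [0, 0, 0], [0, 0, 0]], "gripper": [1, 1, 1, 1]}}

```text
clock: 5.1
tool_pos: [476.8, 41.1, 18.4]
ee_rot: [[-0.974, 0.225, -0.001], [0.225, 0.974, -0.0], [0.001, -0.0, -1.0]]
wrist_force: [-1.6, 1.1, -1.2]
finger_gap: 87.0
finger_force: 1.1
```

```bash
cat >> h.py <<'E'
def fit(d,guess,seed=0):
    """refine unit pose (x,y,deg) from far+side top edges: maximise contrast across the top-face outline at z=52"""
    from scipy.optimize import minimize
    s=2;R=cv2.GaussianBlur(cv2.cvtColor(rect(d,52,400,760,-150,230,s),cv2.COLOR_RGB2GRAY),(0,0),3).astype(np.float32)
    u=np.linspace(-80,80,60);v=np.linspace(10,45,15)
    def samp(c,off):
        L=np.r_[np.c_[np.full(60,47.5+off),u],np.c_[v,np.full(15,85+off)],np.c_[v,np.full(15,-85-off)]]
        a=np.radians(c[2]);x=c[0]+L[:,0]*np.cos(a)-L[:,1]*np.sin(a);y=c[1]+L[:,0]*np.sin(a)+L[:,1]*np.cos(a)
        return cv2.remap(R,((230-y)*s).astype(np.float32)[None],((760-x)*s).astype(np.float32)[None],cv2.INTER_LINEAR)[0]
    g=lambda c:-np.mean(np.clip(samp(c,4)-samp(c,-4),-40,40))
    best=min((minimize(g,np.array(guess)+o,method='Nelder-Mead',options=dict(initial_simplex=np.array(guess)+o+np.array([[0,0,0],[6,0,0],[0,6,0],[0,0,4]]))) for o in [np.zeros(3),np.array([4,4,2]),np.array([-4,-4,-2]),np.array([6,0,-4])]),key=lambda m:m.fun)
    return best.x,-best.fun
def inbay(c):
    B=(629.2,57.5,6.45);a=np.radians(B[2]);dx,dy=c[0]-B[0],c[1]-B[1]
    return np.round([dx*np.cos(a)+dy*np.sin(a),-dx*np.sin(a)+dy*np.cos(a),c[2]-B[2]],1)
E
python3 - <<'E'
from h import *
t=get_image('top')
d=dict(t);d['frame']=np.load('st.npz')['t']
c,q=fit(d,(513,40,0));print(np.round(c,1),q,inbay(c))
c,q=fit(t,(529,32,-9));print(np.round(c,1),q,inbay(c)); print(status.sense()['tool_pos'],status.sense()['wrist_force'])
E
```

```text
[514.8  41.9   0.6] 37.47113800048828 [-115.4   -2.7   -5.8]
[534.2  27.8 -10.4] 39.357269287109375 [-97.7 -18.9 -16.9]
[476.8297554   41.04675376  18.41807319] [-2.21338136  0.90814651 -1.40377998]
```

Step 1 is met (about −17° to the outline). Now I'll swing the right end ahead.

Request:
{"fn": "drive_tool", "kwargs": {"twist": [[0, 0, -0.8], [0, 0, -0.8], [0, 0, -0.8], [0, 0, -0.8], [0, 0, -0.8], [0, 0, -0.8], [0, 0, 0], [0, 0, 0]], "xyz": [[-0.17, -0.06, 0], [-0.16, -0.07, 0], [-0.15, -0.09, 0], [-0.14, -0.1, 0], [-0.13, -0.12, 0], [-0.12, -0.13, 0], [0, 0, 0], [0, 0, 0]], "gripper": [1, 1, 1, 1, 1, 1, 1, 1]}}

```text
clock: 5.82
tool_pos: [500.9, 21.1, 18.2]
ee_rot: [[-0.982, -0.188, -0.004], [-0.188, 0.982, -0.001], [0.004, -0.001, -1.0]]
wrist_force: [-4.4, -3.8, 1.5]
finger_gap: 87.2
finger_force: 2.2
```

Run:
```python
from h import *
t=get_image('top')
for g in [(550,28,9),(550,30,4)]:
    c,q=fit(t,g);print(np.round(c,1),q,inbay(c))
```

```text
[559.9  30.8   8.1] 37.83857345581055 [-71.9 -18.8   1.7]
[559.9  30.7   8.1] 37.837154388427734 [-71.9 -18.8   1.7]
```

Request:
{"fn": "drive_tool", "kwargs": {"twist": [[0, 0, -0.6], [0, 0, -0.6], [0, 0, -0.6], [0, 0, -0.6], [0, 0, -0.4], [0, 0, 0], [0, 0, 0]], "xyz": [[-0.13, -0.06, 0], [-0.13, -0.06, 0], [-0.13, -0.06, 0], [-0.13, -0.06, 0], [0, 0, 0], [0, 0, 0], [0, 0, 0]], "gripper": [1, 1, 1, 1, 1, 1, 1]}}

```text
clock: 6.45
tool_pos: [519.2, 19.3, 18.3]
ee_rot: [[-0.907, -0.421, -0.001], [-0.421, 0.907, -0.0], [0.001, 0.0, -1.0]]
wrist_force: [-2.6, -3.0, 0.0]
finger_gap: 86.8
finger_force: 1.6
```

Run:
```python
from h import *
t=get_image('top')
for g in [(572,28,20),(570,30,15)]:
    c,q=fit(t,g);print(np.round(c,1),q,inbay(c))
```

```text
[577.3  41.9  18.2] 37.194541931152344 [-53.3  -9.7  11.7]
[577.2  41.9  17.9] 37.192283630371094 [-53.5  -9.7  11.5]
```

Request:
{"fn": "drive_tool", "kwargs": {"twist": [[0, 0, 0], [0, 0, 0], [0, 0, 0], [0, 0, 0], [0, 0, 0]], "xyz": [[-0.13, -0.05, 0], [-0.13, -0.05, 0], [-0.05, 0, 0], [0, 0, 0], [0, 0, 0]], "gripper": [1, 1, 1, 1, 1]}}

```text
clock: 6.92
tool_pos: [529.4, 21.0, 18.5]
ee_rot: [[-0.906, -0.422, 0.0], [-0.422, 0.906, 0.0], [-0.0, -0.0, -1.0]]
wrist_force: [-2.0, -3.6, -1.1]
finger_gap: 87.2
finger_force: 1.4
```

Run:
```python
from h import *
t=get_image('top')
for g in [(580,42,20),(582,45,24)]:
    c,q=fit(t,g);print(np.round(c,1),q,inbay(c))
```

```text
[582.2  45.1  22.2] 34.71090316772461 [-48.1  -7.1  15.7]
[582.8  44.   21.9] 34.74125289916992 [-47.6  -8.2  15.5]
```

Step 2 is met (about 15.6° the other way). Now I'll swing the left end up to square.

Request:
{"fn": "drive_tool", "kwargs": {"twist": [[0, 0, 0.7], [0, 0, 0.7], [0, 0, 0.7], [0, 0, 0.7], [0, 0, 0.7], [0, 0, 0.2], [0, 0, 0], [0, 0, 0]], "xyz": [[-0.08, 0.08, 0], [-0.08, 0.08, 0], [-0.08, 0.08, 0], [-0.08, 0.06, 0], [-0.08, 0.06, 0], [-0.1, 0, 0], [0, 0, 0], [0, 0, 0]], "gripper": [1, 1, 1, 1, 1, 1, 1, 1]}}

```text
clock: 7.63
tool_pos: [540.1, 36.1, 18.6]
ee_rot: [[-0.993, -0.115, 0.0], [-0.115, 0.993, 0.001], [-0.0, 0.0, -1.0]]
wrist_force: [-4.5, 0.3, -0.1]
finger_gap: 87.1
finger_force: 1.8
```

Run:
```python
from h import *
t=get_image('top')
for g in [(595,40,10),(590,42,14)]:
    c,q=fit(t,g);print(np.round(c,1),q,inbay(c))
print(inbay(np.r_[status.sense()['tool_pos'][:2],0]))
```

```text
[602.1  46.1  10.8] 38.615962982177734 [-28.2  -8.3   4.4]
[602.1  46.   10.8] 38.61575698852539 [-28.2  -8.4   4.3]
[-90.9 -11.4  -6.4]
```

Request:
{"fn": "drive_tool", "kwargs": {"twist": [[0, 0, 0], [0, 0, 0], [0, 0, 0], [0, 0, 0], [0, 0, 0], [0, 0, 0], [0, 0, 0], [0, 0, 0]], "xyz": [[-0.2, 0, 0], [-0.2, 0, 0], [-0.2, 0, 0], [-0.2, 0, 0], [-0.2, 0, 0], [-0.1, 0, 0], [0, 0, 0], [0, 0, 0]], "gripper": [1, 1, 1, 1, 1, 1, 1, 1]}}

```text
clock: 8.35
tool_pos: [572.7, 38.4, 18.4]
ee_rot: [[-0.994, -0.112, -0.001], [-0.112, 0.994, -0.001], [0.001, -0.0, -1.0]]
wrist_force: [-4.2, -0.7, 0.3]
finger_gap: 87.3
finger_force: 2.2
```

Run:
```python
from h import *
t=get_image('top')
for g in [(629,50,7),(624,46,10)]:
    c,q=fit(t,g);print(np.round(c,1),q,inbay(c))
print(inbay(np.r_[status.sense()['tool_pos'][:2],0]))
```

```text
[630.3  45.    6.4] 37.894901275634766 [ -0.3 -12.5  -0.1]
[630.3  45.    6.4] 37.89527893066406 [ -0.3 -12.5  -0.1]
[-58.3 -12.6  -6.4]
```

Square and inside. I'll back off, rise clear and verify.

Request:
{"fn": "drive_tool", "kwargs": {"twist": [[0, 0, 0], [0, 0, 0], [0, 0, 0], [0, 0, 0], [0, 0, 0], [0, 0, 0], [0, 0, 0], [0, 0, 0]], "xyz": [[0.4, 0, 0], [1, 0, 0], [1, 0, 0], [1, 0, -0.5], [0.5, 0, -1], [0, 0, -1], [0, 0, -1], [0, 0, 0]], "gripper": [1, 1, 1, 1, 1, 1, 1, 1]}}

```text
clock: 9.07
tool_pos: [463.2, 27.8, 130.6]
ee_rot: [[-0.993, -0.116, 0.019], [-0.116, 0.993, 0.005], [-0.019, 0.003, -1.0]]
wrist_force: [1.2, 1.0, 0.5]
finger_gap: 86.9
finger_force: 0.0
```

Run:
```python
from h import *
t=get_image('top');s=get_image('side')
c,q=fit(t,(629,48,7));print(np.round(c,1),q,inbay(c))
cv2.imwrite('pics/end.png',np.hstack([t['frame'][100:320,100:500],s['frame'][100:320,100:500]])[...,::-1])
```

```text
[628.   42.9   6.7] 40.0 [ -2.8 -14.4   0.2]
```

View pics/end.png

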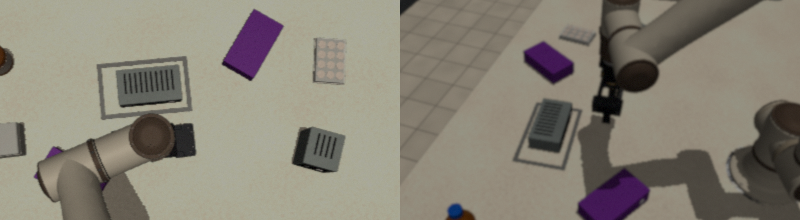

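The picture shows the unit square inside the outline (148,85 in the top crop). The tall unit has not moved (320,148).

```bash
python3 -c "
from rig import r
print(r.job_done())"
```

```text
the job is handed in; nothing more can be done
None
```

I handed the job in with the unit measured about 3 mm short of the outline's centre, 14 mm to its right and under 1° off square, after swings of about 17° clockwise and 15.6° anticlockwise; the tall unit was left untouched, and the hand-in gave no verdict.

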